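Wedge a self-closing locker hatch open and fetch the felt wheel

TASK

The locker's hatch springs shut by itself. Prop it wide open by pushing the beech wedge, thin end first, along the runway and under the hatch's lifting foot until it is fully home, and let go so that the wedge alone holds it. Then reach in from above, take out the felt wheel and lay it flat and centred on the granite sample tile; leave the hatch wedged open, and do not knock over or shift the tile or the other things on the bench.

Things in the scene. Friction and masses are not known exactly. Their poses are not given: they have to be found in the camera images.
- locker: Low grey steel locker, fixed to the bench: box 160 x 160 mm (x, y), rim 100 mm above the bench, open at the top under the hatch; walls 4 mm, inner floor 50 mm above the bench. Origin on the bench under the centre of the box; the runway for the wedge runs out on its -y side.
- runway_end (a point): Home end of the runway: the point on its centre line and top surface where it meets the box wall; axes as the locker's. Runway: dark steel plate 5 mm thick, 90 mm wide, from here 170 mm toward -y. The wedge lies on it lengthwise, thin end to +y, and is fully home when its thin end meets the wall. From 5 to 55 mm from the wall stand two guide strips, 9 mm high, 40 mm apart.
- foot: Lifting foot: a round steel nose bar, 16 mm thick, 44 mm long, across the runway 70 mm from the wall, on two cheeks (56 mm over all, top 20 mm above the origin) that run back to the wall. Origin: middle of the nose's underside, 6.5 mm above the runway at rest. Slides straight up only; 12 mm of lift opens the hatch upright. Pushing the wedge home takes 5 to 15 N; friction then holds it.
- hatch (a joint): Opening of the hatch in rad: 0 shut, 1.57 upright, about 1.67 with the wedge home. Flat grey lid 168 x 168 x 4 mm on the locker's rim, hinge along x, 104 mm above the bench at locker y = -84 mm. It opens up and toward -y and then stands up to 275 mm above the bench, leaning at most 30 mm past the hinge. Spring and weight close it with 4 to 8 N at the foot; foot and hatch are linked.
- wedge_mid (a point): Beech setting wedge, loose, 30 mm wide (x), 87 mm long (y), lying flat on its base; the point is at the middle of length and width, 6.5 mm above the base. The thick end (22 mm high) is at -y, the thin end (4 mm high) at +y; the top slopes evenly between. 25 g.
- wheel_mid (a point): Felt polishing wheel: a pale round disc, 60 mm diameter, 25 mm high, lying flat on the locker's inner floor; the point is at its centre, half-way up. About 60 g.
- tile_mid (a point): Granite sample tile, loose on the bench, 56 x 56 x 10 mm; the point is at its centre, half-way up.
- jar: Bystander: glass jar with a lid, 71 mm diameter, 102 mm high, left of the locker; origin at the centre of its underside. Leave alone.
- wood_block: Bystander: packing block, 42 x 60 x 30 mm; origin at the centre of its underside. Leave alone.
- chock: Bystander: notched wooden chock, 64 x 32 x 55 mm; origin at the centre of its underside. Leave alone.
- spanner: Bystander: flat two-pin spanner, 42 x 165 x 11 mm, at the right end of the bench; origin at the centre of its underside. Leave alone.

How it is judged:
By the outcome, as a careful person would: the job done as asked, in the order asked, and still so for the second after the job is handed in, with the robot touching nothing.
It also fails if it takes over 70 s, if anything falls off the work surface, if the arm or the gripper's body presses on something with over 40 N, if the wrist force passes 120 N, or if a joint passes its speed limit or range.

ROBOT

A 6-joint arm with a two-finger parallel gripper is mounted at the origin on the work surface; the furniture and walls round the work are solid. World frame = base frame: x ahead of the robot, y to its left, z up, the work surface at z = 0. Lengths are in m, angles in rad, forces in N, time in s.
With the tool pointing down it reaches from about 0.35 to 0.775 m from the base axis. Payload 7.3 kg.
Tool frame: the origin (TCP) lies at the very end of the fingers, on their centre line; the grasp point (between the pads) lies 19 mm behind it; x points along the fingers, y is the direction in which the jaws open and shut, and the axes are right-handed (so a half turn about x gives the same grasp; the last joint's range is limited). The gripper opens to 92 mm and grips with 3 to 60 N. Pads are 19 mm wide; open, the fingers measure 130 mm over their backs; the gripper's body (75 mm by 190 mm) begins 47 mm behind the grasp point.
Start: joints at [1.197, 0.342, 1.524, -0, 1.275, -0.146], TCP at [0.119, 0.511, 0.227] pointing down, gripper open.
Joint ranges: [-2.53, 2.53], [-0.77, 2.02], [0.04, 2.7], [-1, 4.14], [0.28, 2.66], [-3.11, 3.11]. Speed limits (rad/s): [2.57, 2.57, 3.14, 3.14, 3.14, 3.14].

INTERFACE

Orientations are given as a unit quaternion [x, y, z, w].
In Python, from plant import manip gives the robot as it stands. The module is installed in compiled form; this text tells all that it offers.
- The arm moves only by the shell command python3 -m pendant 'ROWS' [FORCE]. ROWS is JSON, one flat list of numbers, 5 for each row, row after row: the shift along the tool's x, y, z in mm, then the turn about the tool's x in degrees, then the finger opening in mm, from 0 to 91.8. A call has 1 to 8 rows; each row shifts and turns the commanded pose from where the row before left it, along the tool's axes as they then stand; what a row does not reach is not made up. A row lasts 1/8 s, in which the tool goes at most 62.5 mm and 10.7 degrees, less where a joint would pass 70% of its speed; a pose out of reach is approached as far as the arm can. A call with a gripper value outside its range is refused whole. The fingers move at their own pace and stop on an object; FORCE is the grip in N (left out, the last holds). Time passes only in rows, so rows that do not move let the fingers close. It gives the time, the measured TCP pose, the force and the opening at its end, in the units of the state.
- manip.state(): the state, without advancing time (a new reading comes with each control period).
- manip.get_image(name): name is "side" or "top" or "wrist"; returns a dict with "frame" (384x512x3 uint8, red, green, blue), "camera_matrix" (3x3 intrinsics, pixels), "rvec" (rotation vector, rad) and "tvec" (3), from world to camera coordinates, as OpenCV has them. Camera axes: x right, y down, z forward; pixel columns grow to the right and rows downward; lengths in m; the calibration is good to about 2 mm. A picture is of the moment at which its call begins. There is no depth.
- manip.sign_off(): hands the job in, once; it reports no verdict.
The state is a dict: "clock": time; "qpos": joint angles; "qvel": joint speeds; "effort": joint torques, N m; "position": TCP position; "tool_rot": TCP orientation; "wrist_force": force on the tool from outside, world axes, zero at the start; "wrist_torque": the same for the moment, N m; "gripper_width": finger opening in m.
Only numpy, scipy, OpenCV 4.12 (cv2) and the standard library are available. Lean on these libraries where they do the work, as an engineer would, in place of code of your own. Each camera call takes 0.05 s, during which the arm holds its last target.

## Working session

There is one attempt and no reset: what is moved stays moved. The work goes in short steps, Python scripts to look and compute and a shell command to move; the robot and the scene stay as the last step left them, time stands still between calls to the robot, and variables do not carry over. Pictures are saved under pics/ and viewed, and the job is handed in when it is done.

```bash
mkdir -p pics
cat > h.py <<'E'
from plant import manip
import cv2, numpy as np
from scipy.spatial.transform import Rotation as R
def snap(name, fn):
    d=manip.get_image(name); cv2.imwrite('pics/'+fn+'.png', d['frame'][:,:,::-1]); np.savez('pics/'+fn+'.npz', **{k:np.array(v) for k,v in d.items()}); return d
def load(fn):
    return dict(np.load('pics/'+fn+'.npz'))
def ray(d,uv):
    K=np.array(d['camera_matrix'],float); Rm=cv2.Rodrigues(np.array(d['rvec'],float).reshape(3,1))[0]; t=np.array(d['tvec'],float).ravel()
    n=cv2.undistortPoints(np.array([[uv]],float),K,None).ravel()
    return -Rm.T@t, Rm.T@np.array([n[0],n[1],1.])
def onz(d,uv,z):
    o,v=ray(d,uv); return o+v*(z-o[2])/v[2]
def proj(d,p):
    return cv2.projectPoints(np.array([p],float).reshape(-1,1,3),np.array(d['rvec'],float),np.array(d['tvec'],float),np.array(d['camera_matrix'],float),None)[0].reshape(-1,2)
E
python3 - <<'E'
from h import *
s=manip.state()
for k,v in s.items(): print(k,np.round(v,4))
for n in ['side','top','wrist']:
    d=snap(n,n+'0'); o,_=ray(d,(0,0)); print(n,o)
E
```

```text
clock 0.0
qpos [ 1.197   0.3427  1.5251 -0.      1.2754 -0.146 ]
qvel [ 0.0018  0.0001 -0.0002  0.     -0.0001  0.0005]
effort [ 7.00000e-04 -4.31253e+01 -2.44214e+01  7.18000e-02  5.61000e-02
 -2.00000e-04]
position [0.1184 0.511  0.226 ]
tool_rot [ 0.0798  0.7027 -0.0809  0.7024]
wrist_force [-0.5808  0.032  -0.6296]
wrist_torque [ 0.0075  0.011  -0.0037]
gripper_width 0.0918
side [-0.0810504  -1.00987769  0.64956841]
top [ 0.25127235 -0.04612669  1.48914219]
wrist [0.0350976  0.53056131 0.38404112]
```

View pics/top0.png

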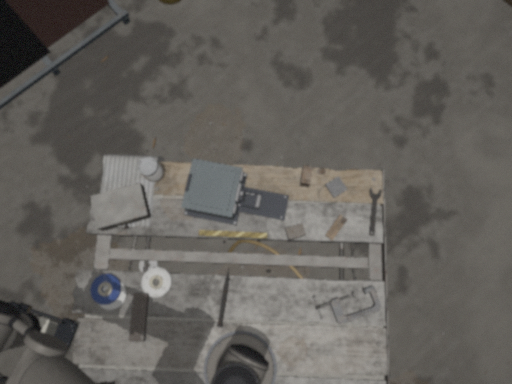

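View pics/side0.png

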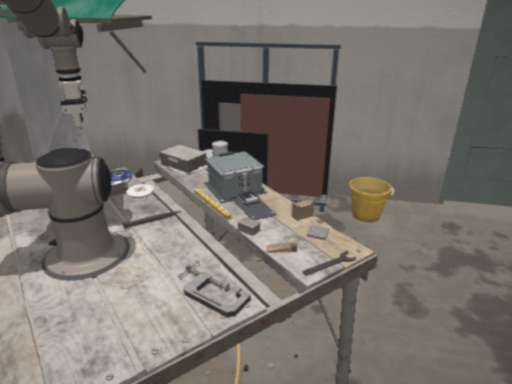

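View pics/wrist0.png

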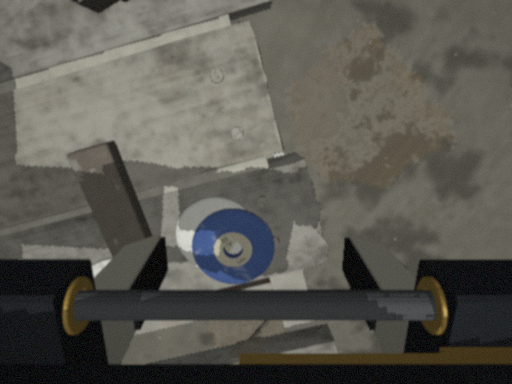

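Run:
```python
from h import *
a=cv2.imread('pics/top0.png')[140:260,130:390]; cv2.imwrite('pics/top0z.png',cv2.resize(a,None,fx=3,fy=3,interpolation=cv2.INTER_CUBIC))
a=cv2.imread('pics/side0.png')[130:290,150:390]; cv2.imwrite('pics/side0z.png',cv2.resize(a,None,fx=3.3,fy=3.3,interpolation=cv2.INTER_CUBIC))
d=load('top0')
for uv in [(213,190),(265,204),(336,187),(306,176),(294,232),(337,227),(374,212),(151,169)]: print(uv,onz(d,uv,0).round(3))
```

```text
(213, 190) [0.577 0.142 0.   ]
(265, 204) [ 0.541 -0.042  0.   ]
(336, 187) [ 0.619 -0.284  0.   ]
(306, 176) [ 0.651 -0.178  0.   ]
(294, 232) [ 0.451 -0.147  0.   ]
(337, 227) [ 0.479 -0.293  0.   ]
(374, 212) [ 0.54  -0.418  0.   ]
(151, 169) [0.637 0.368 0.   ]
```

View pics/top0z.png

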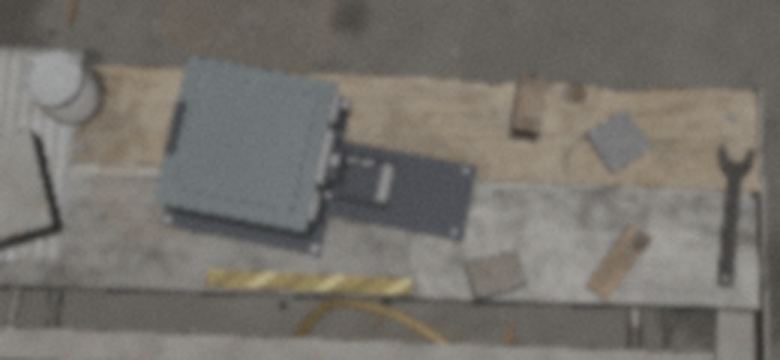

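View pics/side0z.png

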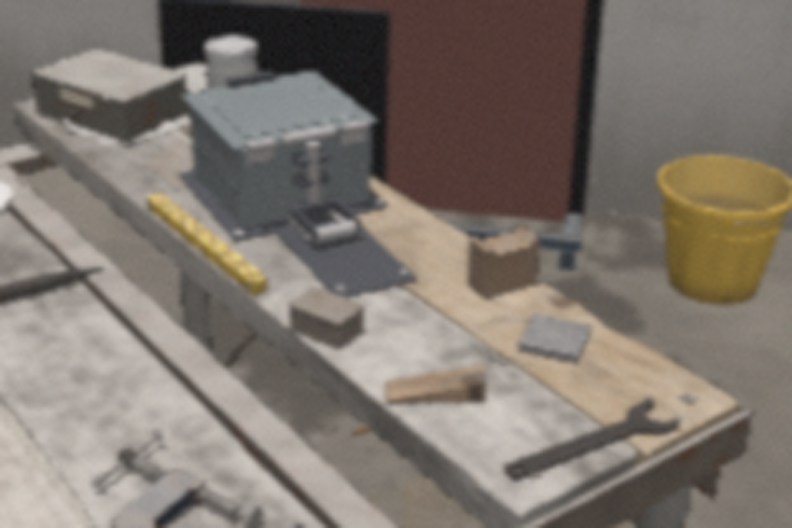

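```bash
cat >> h.py <<'E'
def st():
    s=manip.state(); M=R.from_quat(s['tool_rot']).as_matrix(); return s,np.array(s['position']),M
def rel(target, yawdir=None):
    """mm shift in tool axes to reach target; yawdir: desired tool y direction in world xy"""
    s,p,M=st(); d=M.T@(np.array(target)-p)*1000
    out=[d.round(1)]
    if yawdir is not None:
        c=M.T@np.array([yawdir[0],yawdir[1],0.]); a=np.degrees(np.arctan2(c[2],c[1]))
        out.append(('turn',round(a,1),'or',round(a-180 if a>0 else a+180,1)))
    print('clk',round(float(s['clock']),2),'p',p.round(4),*out)
E
python3 - <<'E'
from h import *
s,p,M=st(); print(M.round(3)); rel((0.42,-0.15,0.33),(1,0))
E
```

```text
[[-0.     0.226  0.974]
 [-0.001  0.974 -0.226]
 [-1.    -0.001 -0.   ]]
clk 0.15 p [0.1184 0.5112 0.2262] [-103.2 -576.1  443.1] ('turn', np.float64(76.9), 'or', np.float64(-103.1))
```

```bash
python3 - <<'E'
from h import *
rel((0.60,-0.05,0.36),(0,1))
print(load('wrist0')['camera_matrix']); print(ray(load('wrist0'),(256,192)))
E
python3 -m pendant '[-16,-20,48,0,91.8,-16,-22,48,0,91.8,-16,-30,48,0,91.8,-16,-38,48,0,91.8,-16,-45,42,0,91.8,-16,-45,42,0,91.8,-16,-45,42,0,91.8,-16,-45,42,0,91.8]'
```

```text
clk 0.15 p [0.1184 0.5112 0.2262] [-133.4 -438.1  595.8] ('turn', np.float64(-13.1), 'or', np.float64(166.9))
[[338.6666904    0.         254.50449111]
 [  0.         338.6666904  192.85080438]
 [  0.           0.           1.        ]]
(array([0.0350976 , 0.53056131, 0.38404112]), array([ 0.30152249, -0.06753868, -0.95107756]))
clock: 1.15
position: [0.4017, 0.1501, 0.3539]
tool_rot: [0.08, 0.702, -0.08, 0.703]
wrist_force: [-0.2, 0.1, 0.6]
gripper_width: 0.0918
```

```bash
python3 -m pendant '[0,-40,35,0,91.8,0,-40,35,0,91.8,0,-40,35,0,91.8,0,-40,35,0,91.8,0,-40,35,0,91.8,0,-40,35,0,91.8,0,0,0,-7,91.8,0,0,0,-6,91.8]'
python3 - <<'E'
from h import *
d=snap('wrist','w1'); rel((0.55,-0.15,0.36),(0,1))
E
```

```text
clock: 2.15
position: [0.5516, -0.1301, 0.3524]
tool_rot: [-0.0, 0.708, 0.001, 0.707]
wrist_force: [-0.3, 0.6, -0.2]
gripper_width: 0.092
clk 2.2 p [ 0.5515 -0.1298  0.3526] [ -7.4 -20.2  -1.6] ('turn', np.float64(0.3), 'or', np.float64(-179.7))
```

View pics/w1.png

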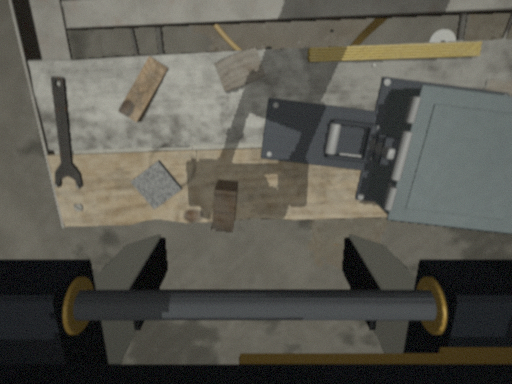

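Run:
```python
from h import *
a=cv2.imread('pics/w1.png')[40:240,30:280]; cv2.imwrite('pics/w1a.png',cv2.resize(a,None,fx=3,fy=3,interpolation=cv2.INTER_CUBIC))
a=cv2.imread('pics/w1.png')[70:230,250:510]; cv2.imwrite('pics/w1b.png',cv2.resize(a,None,fx=3,fy=3,interpolation=cv2.INTER_CUBIC))
```

```text
(no output)
```

View pics/w1a.png

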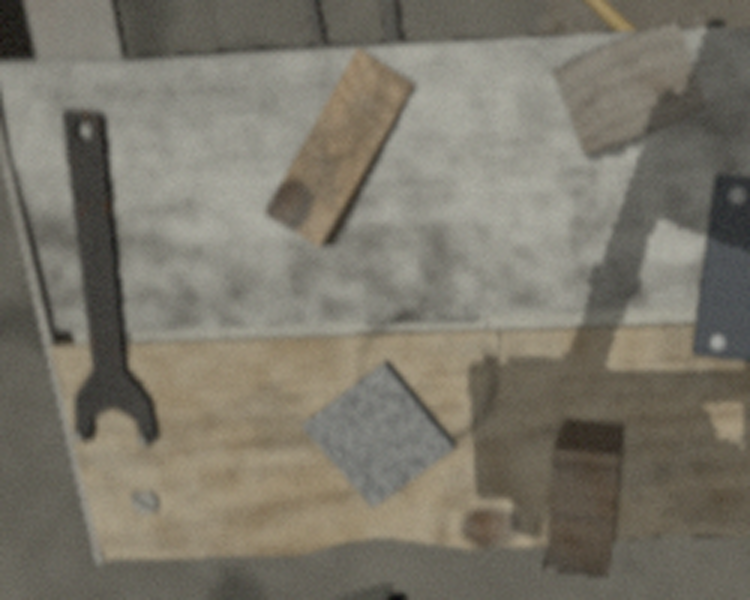

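View pics/w1b.png

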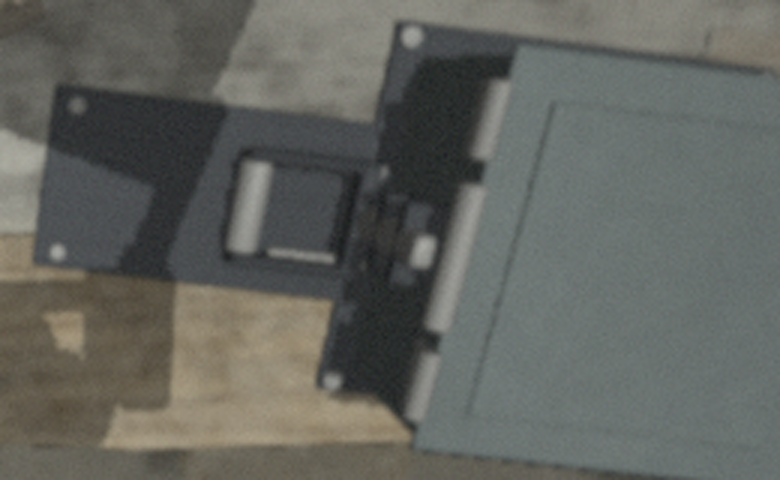

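Run:
```python
from h import *
d=load('w1')
za=lambda u,v:(30+u/3-1/3,40+v/3-1/3); zb=lambda u,v:(250+u/3-1/3,70+v/3-1/3)
w=[onz(d,za(362,48),.004),onz(d,za(414,85),.004),onz(d,za(325,245),.022),onz(d,za(267,212),.022)]
w=np.array(w); print('wedge',w.round(4)); print('len',np.linalg.norm((w[0]+w[1]-w[2]-w[3])[:2]/2),'wid',np.linalg.norm(w[0]-w[1]),np.linalg.norm(w[2]-w[3]))
c=(w.sum(0)/4); ax=(w[0]+w[1]-w[2]-w[3])/2; print('mid',c,'thin dir',np.degrees(np.arctan2(ax[1],ax[0])))
t=np.array([onz(d,za(*q),.01) for q in [(386,362),(455,440),(374,507),(305,424)]]); print('tile',t.mean(0),np.linalg.norm(np.diff(t,axis=0),axis=1)); e=t[1]-t[0]; print(np.degrees(np.arctan2(e[1],e[0])))
r=np.array([onz(d,zb(*q),.005) for q in [(55,87),(377,124),(332,300),(36,263)]]); print('run',r.round(4)); 
for a,b in [(0,1),(3,2),(3,0)]:
    e=r[b]-r[a]; print(np.linalg.norm(e),np.degrees(np.arctan2(e[1],e[0])))
l=np.array([onz(d,zb(*q),.104) for q in [(518,44),(414,450)]]); e=l[1]-l[0]; print('lid',l,np.linalg.norm(e),np.degrees(np.arctan2(e[1],e[0])))
for nm,q,z in [('nose top',(262,160),.0275),('nose bot',(238,253),.0275)]: print(nm,onz(d,zb(*q),z))
```

```text
wedge [[ 0.431  -0.2752  0.004 ]
 [ 0.447  -0.2523  0.004 ]
 [ 0.5189 -0.2957  0.022 ]
 [ 0.5037 -0.3212  0.022 ]]
len 0.08496820471949434 wid 0.02791223137786915 0.029737429645018368
mid [ 0.47514557 -0.28610447  0.013     ] thin dir 148.26122068949178
tile [ 0.61575898 -0.28152031  0.01      ] [0.05192579 0.05822147 0.05508401]
38.01003742714009
run [[ 0.4883 -0.1109  0.005 ]
 [ 0.5054  0.0455  0.005 ]
 [ 0.5933  0.0323  0.005 ]
 [ 0.5742 -0.1194  0.005 ]]
0.15733881471546496 83.75948357616525
0.15283169910793307 82.83702023690392
0.08629689241691384 174.38594892094395
lid [[0.46799336 0.0614392  0.104     ]
 [0.63499236 0.04237723 0.104     ]] 0.16808339069233538 -6.511798888644717
nose top [ 0.52021348 -0.01437388  0.0275    ]
nose bot [ 0.56439237 -0.0225493   0.0275    ]
```

Run:
```python
from h import *
s,p,M=st(); print(np.degrees(s['qpos']).round(1),p,np.degrees(np.arctan2(p[1],p[0])), M[:,2])
for th in (148.3,-31.7): rel((0.475,-0.286,0.2),(np.cos(np.radians(th+90)),np.sin(np.radians(th+90))))
```

```text
[ -21.    20.9   65.9    0.    93.3 -111.3] [ 0.55151501 -0.12980177  0.35263277] -13.243821054821753 [ 0.9999825   0.00577513 -0.00127993]
clk 2.2 p [ 0.5515 -0.1298  0.3526] [ 152.6 -155.9  -77.2] ('turn', np.float64(-148.0), 'or', np.float64(32.0))
clk 2.2 p [ 0.5515 -0.1298  0.3526] [ 152.6 -155.9  -77.2] ('turn', np.float64(32.0), 'or', np.float64(-148.0))
```

```bash
python3 -m pendant '[25,-58,-17,0,60,25,-57,-17,10,60,25,-40,-7,10,60,25,0,0,10.5,60,25,0,0,10.5,60,25,0,0,10.5,60,10,0,0,10.5,60,0,0,0,10.5,60]' 20
python3 -m pendant '[0,0,0,10.5,60,0,0,0,10.5,60,0,0,0,10.5,60,0,0,0,10.5,60,0,0,0,10.5,60,0,0,0,10.5,60,0,0,0,10.5,60,0,0,0,10.5,60]'
python3 -m pendant '[0,0,0,10.5,60,0,0,0,10.5,60,0,0,0,10.5,60,0,0,0,10.5,60,0,0,0,10.5,60,0,0,0,3,60,0,0,0,0,60]'
python3 - <<'E'
from h import *
d=snap('wrist','w2'); rel((0.5005,-0.3018,0.004),(np.cos(np.radians(238.3)),np.sin(np.radians(238.3))))
s,p,M=st(); print(np.degrees(s['qpos']).round(1))
E
```

```text
clock: 3.2
position: [0.5043, -0.2775, 0.1939]
tool_rot: [0.421, 0.569, -0.421, 0.567]
wrist_force: [-1.0, 0.1, 0.5]
gripper_width: 0.0597
clock: 4.2
position: [0.5048, -0.2778, 0.1951]
tool_rot: [-0.693, -0.141, 0.693, -0.141]
wrist_force: [0.2, 0.6, 0.0]
gripper_width: 0.0604
clock: 5.08
position: [0.5048, -0.2779, 0.1951]
tool_rot: [-0.679, 0.195, 0.68, 0.195]
wrist_force: [-0.7, 0.4, 0.6]
gripper_width: 0.06
clk 5.12 p [ 0.5048 -0.2779  0.1951] [191.1  22.6  -9.1] ('turn', np.float64(-0.3), 'or', np.float64(179.7))
[-36.5  26.4  81.8   0.   71.8  85.6]
```

View pics/w2.png

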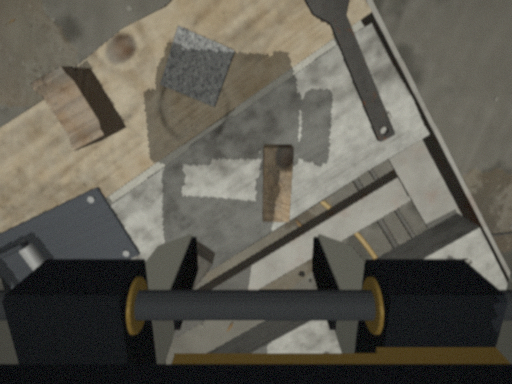

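Run:
```python
from h import *
a=cv2.imread('pics/w2.png')[130:240,220:340]; cv2.imwrite('pics/w2a.png',cv2.resize(a,None,fx=5,fy=5,interpolation=cv2.INTER_CUBIC))
```

```text
(no output)
```

View pics/w2a.png

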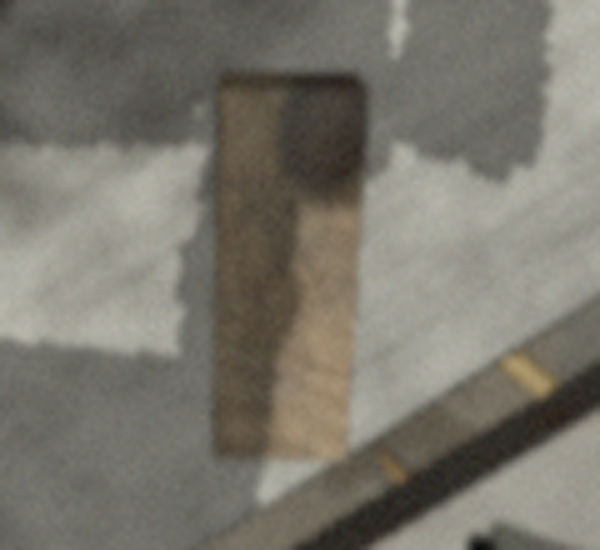

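```bash
cat > wm.py <<'E'
from h import *
d=load('w2'); z=lambda u,v:(220+(u+.5)/5-.5,130+(v+.5)/5-.5)
w=np.array([onz(d,z(213,456),.004),onz(d,z(347,458),.004),onz(d,z(364,86),.022),onz(d,z(219,84),.022)])
print(w.round(4)); ax=((w[0]+w[1]-w[2]-w[3])/2)[:2]; print(np.linalg.norm(ax),np.linalg.norm(w[0]-w[1]),np.linalg.norm(w[2]-w[3]))
th=np.degrees(np.arctan2(ax[1],ax[0])); c=w.mean(0)[:2]; print('mid',c,th)
u=ax/np.linalg.norm(ax); g=c-u*.030; print('grip',g)
rel((g[0],g[1],.004),(np.cos(np.radians(th+90)),np.sin(np.radians(th+90))))
E
python3 wm.py
```

```text
[[ 0.4469 -0.2523  0.004 ]
 [ 0.4306 -0.2774  0.004 ]
 [ 0.5048 -0.3225  0.022 ]
 [ 0.5203 -0.2985  0.022 ]]
0.08676925067168496 0.029878230633728003 0.028555463695861802
mid [ 0.47564249 -0.28768651] 148.2446748956427
grip [ 0.50115159 -0.30347529]
clk 5.12 p [ 0.5048 -0.2779  0.1951] [191.1  23.6 -10.6] ('turn', np.float64(-0.3), 'or', np.float64(179.7))
```

```bash
python3 -m pendant '[0,23.6,-10.6,0,60,50,0,0,0,60,50,0,0,0,60,40,0,0,0,60,30,0,0,0,60,15,0,0,0,60,4,0,0,0,60,0,0,0,0,60]' 20
python3 - <<'E'
from h import *
d=snap('wrist','w3'); d=snap('side','s3')
E
python3 wm.py | tail -1
```

```text
clock: 6.12
position: [0.5018, -0.3041, 0.0071]
tool_rot: [0.68, -0.195, -0.679, -0.195]
wrist_force: [-0.2, 0.8, 0.1]
gripper_width: 0.0604
clk 6.22 p [ 0.502  -0.3042  0.0075] [ 3.5 -0.2  1.1] ('turn', np.float64(-0.3), 'or', np.float64(179.7))
```

View pics/w3.png

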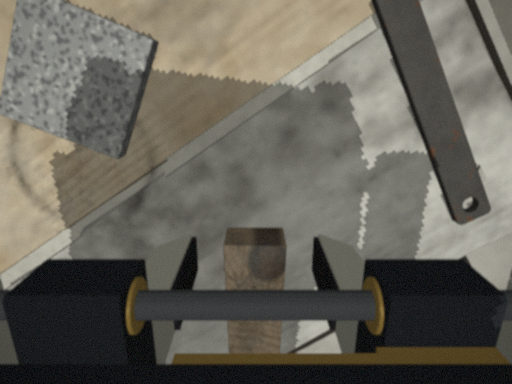

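```bash
python3 -m pendant '[2,0,0,0,25,0,0,0,0,20,0,0,0,0,20,0,0,0,0,20,0,0,0,0,20]' 30
python3 -m pendant '[-10,0,0,0,20,-20,0,0,0,20,-30,0,0,0,20,-30,0,0,0,20,-30,0,0,0,20,0,0,0,0,20]'
python3 - <<'E'
from h import *
d=snap('wrist','w4')
yaw=83.5; u=np.array([np.cos(np.radians(yaw)),np.sin(np.radians(yaw))]); E=np.array([.551,.0535])
g=E-u*.190; print(g); rel((g[0],g[1],.1),(np.cos(np.radians(yaw+90)),np.sin(np.radians(yaw+90)))); s=manip.state(); print(np.degrees(s['qpos']).round(1))
E
```

```text
clock: 6.85
position: [0.5013, -0.3037, 0.0044]
tool_rot: [0.68, -0.195, -0.68, -0.195]
wrist_force: [0.1, 0.1, 1.6]
gripper_width: 0.0298
clock: 7.6
position: [0.5026, -0.3046, 0.1272]
tool_rot: [0.682, -0.196, -0.678, -0.194]
wrist_force: [-1.2, -0.8, -0.9]
gripper_width: 0.0295
[ 0.52949139 -0.13527865]
clk 7.65 p [ 0.5017 -0.304   0.1253] [  25.1 -157.8   66. ] ('turn', np.float64(64.5), 'or', np.float64(-115.5))
[-38.7  31.3  85.5   0.   63.1  83.3]
```

View pics/w4.png

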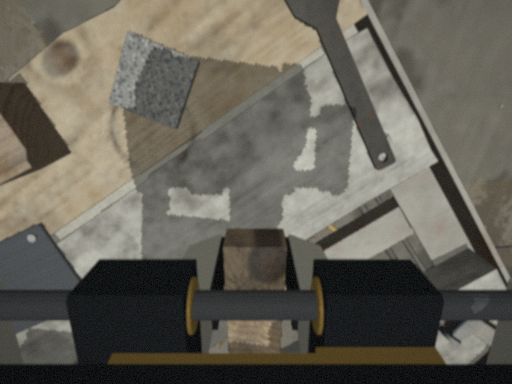

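Run:
```python
from h import *
a=cv2.imread('pics/w2.png')[170:290,0:160]; cv2.imwrite('pics/w2b.png',cv2.resize(a,None,fx=5,fy=5,interpolation=cv2.INTER_CUBIC))
```

```text
(no output)
```

View pics/w2b.png

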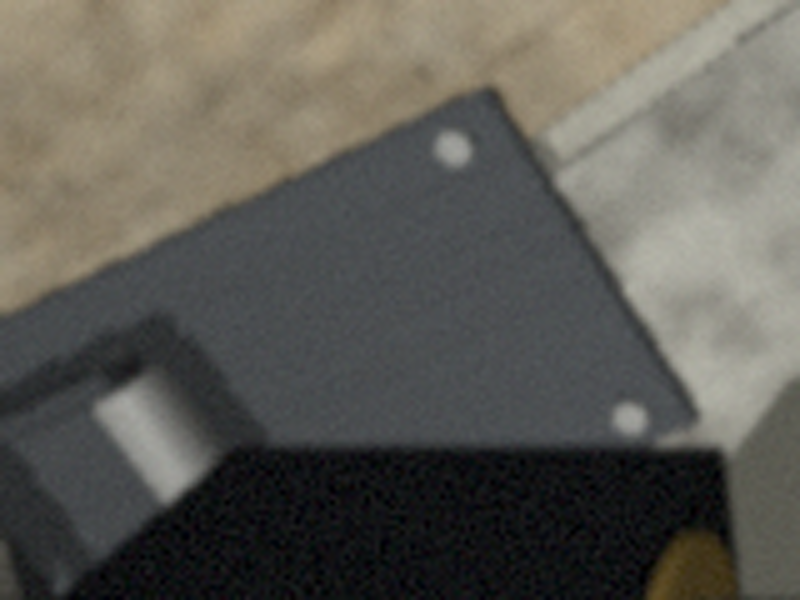

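```bash
python3 -m pendant '[0,-40,16,8,20,0,-40,16,8,20,0,-40,16,8,20,0,-40,0,10,20,0,0,0,10,20,0,0,0,10,20,0,0,0,10,20]'
python3 - <<'E'
from h import *
yaw=83.5; u=np.array([np.cos(np.radians(yaw)),np.sin(np.radians(yaw))]); E=np.array([.551,.0535])
g=E-u*.190; print(g); rel((g[0],g[1],.1),(np.cos(np.radians(yaw+90)),np.sin(np.radians(yaw+90)))); s=manip.state(); print(np.degrees(s['qpos']).round(1))
E
```

```text
clock: 8.52
position: [0.5739, -0.1588, 0.1224]
tool_rot: [-0.47, 0.527, 0.473, 0.527]
wrist_force: [0.1, 0.0, -0.1]
gripper_width: 0.0297
[ 0.52949139 -0.13527865]
clk 8.53 p [ 0.5739 -0.1588  0.1224] [22.6 46.7 18.5] ('turn', np.float64(0.1), 'or', np.float64(-179.9))
[-22.8  32.5  83.8   0.   63.9 163.5]
```

```bash
python3 - <<'E'
from h import *
d=load('w2'); z=lambda u,v:((u+.5)/5-.5,170+(v+.5)/5-.5)
r=np.array([onz(d,z(*q),.005) for q in [(488,92),(690,420),(5,318)]]); print(r.round(4), 'mid',(r[0]+r[1])/2)
for a,b in [(1,0),(0,2)]:
    e=r[b]-r[a]; print(np.linalg.norm(e),np.degrees(np.arctan2(e[1],e[0])))
E
python3 -m pendant '[20,46.7,18.5,0,20,20,0,0,0,20,20,0,0,0,20,0,0,0,0,20]'
python3 - <<'E'
from h import *
d=snap('wrist','w5'); d=snap('side','s5'); d=snap('top','t5')
a=cv2.imread('pics/s5.png')[130:290,150:390]; cv2.imwrite('pics/s5z.png',cv2.resize(a,None,fx=3.3,fy=3.3,interpolation=cv2.INTER_CUBIC))
a=cv2.imread('pics/t5.png')[140:260,180:360]; cv2.imwrite('pics/t5z.png',cv2.resize(a,None,fx=4,fy=4,interpolation=cv2.INTER_CUBIC))
E
```

```text
[[ 0.574  -0.1222  0.005 ]
 [ 0.4886 -0.11    0.005 ]
 [ 0.5907  0.0046  0.005 ]] mid [ 0.53131029 -0.11608044  0.005     ]
0.08627723680161141 -8.147675449315832
0.12783876316718637 82.50867079565786
clock: 9.02
position: [0.5284, -0.1353, 0.0619]
tool_rot: [-0.471, 0.527, 0.475, 0.525]
wrist_force: [-1.1, 0.1, -0.1]
gripper_width: 0.0297
```

View pics/w5.png

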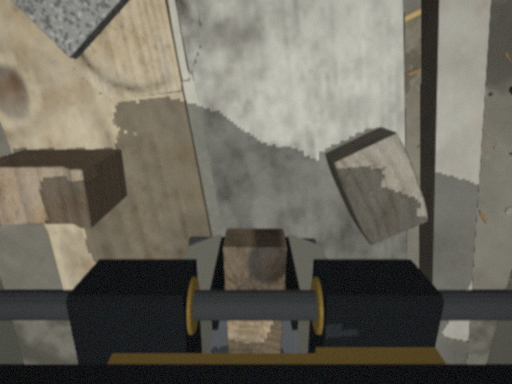

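View pics/s5z.png

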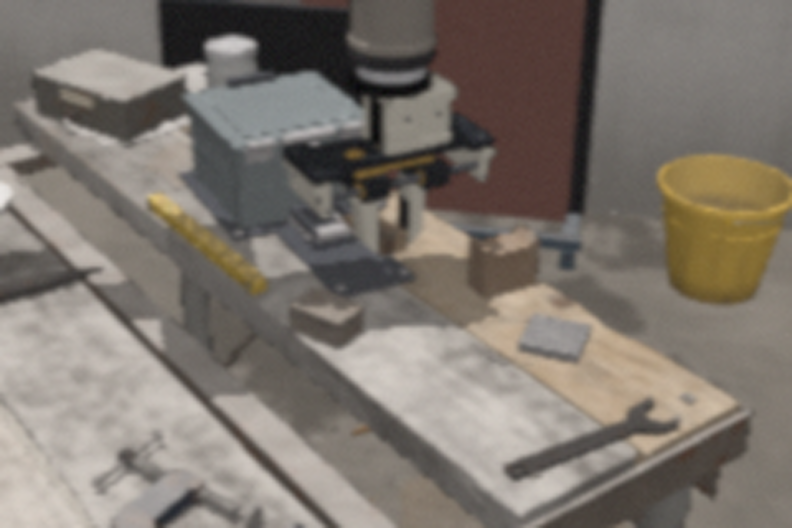

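View pics/t5z.png

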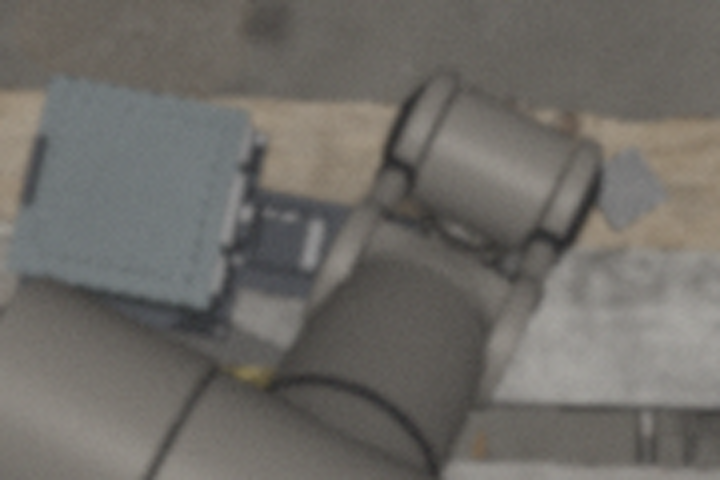

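```bash
cat >> h.py <<'E'
YAW=83.3; U=np.array([np.cos(np.radians(YAW)),np.sin(np.radians(YAW))]); EE=np.array([.5513,.0530])
def wall(dist,z,flip=False):
    g=EE-U*dist; y=YAW+90; rel((g[0],g[1],z),(np.cos(np.radians(y)),np.sin(np.radians(y))))
    s,p,M=st(); e=p[:2]-EE; print('dist from wall',round(-e@U*1000,1),'lat(locker x)',round((e[0]*U[1]-e[1]*U[0])*1000,1),'F',np.round(s['wrist_force'],1),'T',np.round(s['wrist_torque'],2),'w',s['gripper_width'],'q',np.degrees(s['qpos']).round(1))
E
python3 -c "
from h import *
wall(.19,.0105)"
```

```text
clk 9.18 p [ 0.5304 -0.1362  0.0644] [53.9  1.3  0.3] ('turn', np.float64(0.6), 'or', np.float64(-179.4))
dist from wall 190.3 lat(locker x) 1.3 F [-0.2  0.4 -0.4] T [0.06 0.06 0.03] w 0.029498500931590677 q [-22.4  32.2  95.4   0.   52.4 163.6]
```

```bash
python3 -m pendant '[30,1,0,0.5,20,15,0,0,0,20,5,0,0,0,20,2,0,0,0,20,0,0,0,0,20]'
for i in 1 ; do python3 -c "
from h import *
wall(.19,.0095)"; done
```

```text
clock: 9.8
position: [0.5297, -0.1361, 0.0128]
tool_rot: [-0.471, 0.528, 0.47, 0.528]
wrist_force: [0.3, -0.2, 0.5]
gripper_width: 0.0299
clk 9.8 p [ 0.5297 -0.1361  0.0128] [3.3 0.6 0.4] ('turn', np.float64(0.2), 'or', np.float64(-179.8))
dist from wall 190.4 lat(locker x) 0.6 F [ 0.3 -0.2  0.5] T [0.08 0.11 0.01] w 0.029880064667861736 q [-22.4  36.6  97.7   0.   45.7 164.1]
```

```bash
python3 -m pendant '[1.5,0.5,0,0.2,20,0,0,0,0,20]'; python3 -m pendant '[1,0,0,0,20,0,0,0,0,20]';  python3 -m pendant '[1,0,0,0,20,0,0,0,0,20]'
python3 -c "
from h import *
wall(.16,.0095)
d=snap('side','s6')
a=cv2.imread('pics/s6.png')[160:240,200:320]; cv2.imwrite('pics/s6z.png',cv2.resize(a,None,fx=6,fy=6,interpolation=cv2.INTER_CUBIC))"
```

```text
clock: 10.05
position: [0.5288, -0.1359, 0.011]
tool_rot: [-0.47, 0.528, 0.47, 0.529]
wrist_force: [-0.9, -0.7, -0.6]
gripper_width: 0.0296
clock: 10.3
position: [0.5287, -0.1359, 0.0098]
tool_rot: [-0.47, 0.529, 0.47, 0.529]
wrist_force: [0.0, -0.3, -0.7]
gripper_width: 0.0297
clock: 10.55
position: [0.5288, -0.136, 0.0092]
tool_rot: [-0.47, 0.529, 0.47, 0.529]
wrist_force: [-1.2, 0.3, 3.1]
gripper_width: 0.03
clk 10.55 p [ 0.5288 -0.136   0.0092] [-0.3 -0.2 30.4] ('turn', np.float64(-0.1), 'or', np.float64(179.9))
dist from wall 190.4 lat(locker x) -0.3 F [-1.2  0.3  3.1] T [0.12 0.31 0.06] w 0.030003031672696346 q [-22.5  36.9  97.9   0.   45.2 164.3]
```

View pics/s6z.png

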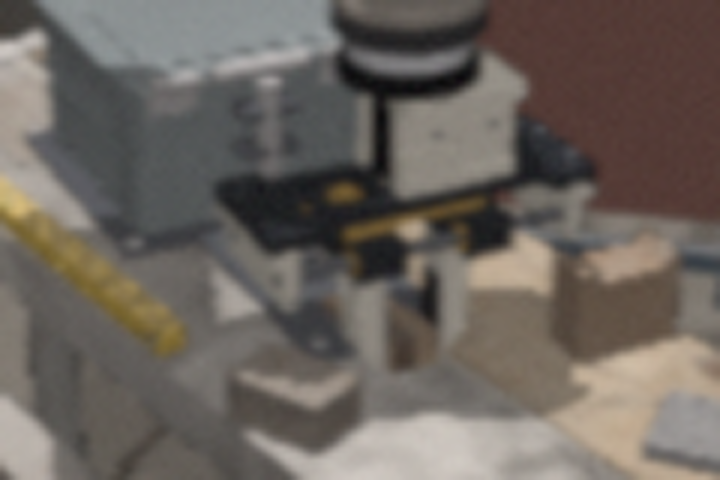

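```bash
python3 -m pendant '[0,0,8,0,20,0,0,8,0,20,0,0,8,0,20,0,0,8,0,20,0,0,6,0,20,0,0,0,0,20]'
python3 -c "
from h import *
wall(.16,.0095)"
python3 -m pendant '[0,0,4,0,20,0,0,4,0,20,0,0,4,0,20,0,0,0,0,20]'
python3 -c "
from h import *
wall(.12,.0095)"
```

```text
clock: 11.35
position: [0.534, -0.0974, 0.0094]
tool_rot: [-0.47, 0.528, 0.469, 0.529]
wrist_force: [0.8, 0.9, 5.2]
gripper_width: 0.03
clk 11.35 p [ 0.534  -0.0974  0.0094] [-0.1  0.4 -8.6] ('turn', np.float64(-0.0), 'or', np.float64(180.0))
dist from wall 151.4 lat(locker x) 0.4 F [0.8 0.9 5.2] T [ 0.23  0.04 -0.03] w 0.029966399655714043 q [-18.4  36.6  98.5   0.   44.8 168.2]
clock: 11.85
position: [0.5353, -0.0858, 0.0094]
tool_rot: [-0.47, 0.528, 0.469, 0.529]
wrist_force: [0.6, -1.0, 6.8]
gripper_width: 0.0298
clk 11.85 p [ 0.5353 -0.0858  0.0094] [-0.1  0.4 19.8] ('turn', np.float64(-0.0), 'or', np.float64(180.0))
dist from wall 139.8 lat(locker x) 0.3 F [ 0.6 -1.   6.8] T [-0.02  0.13 -0.  ] w 0.029843521843689495 q [-17.2  36.6  98.6   0.   44.7 169.5]
```

```bash
python3 -m pendant '[-0.3,0,4,0,20,0,0,4,0,20,0,0,4,0,20,0,0,0,0,20]' 40
python3 -c "
from h import *
wall(.12,.0095)"
python3 -m pendant '[0,0,4,0,20,0,0,4,0,20,0,0,0,0,20]'
python3 -c "
from h import *
wall(.12,.0095)
d=snap('side','s7')
a=cv2.imread('pics/s7.png')[140:240,190:320]; cv2.imwrite('pics/s7z.png',cv2.resize(a,None,fx=6,fy=6,interpolation=cv2.INTER_CUBIC))"
```

```text
clock: 12.35
position: [0.5364, -0.0755, 0.0094]
tool_rot: [-0.471, 0.529, 0.469, 0.528]
wrist_force: [-0.6, -9.2, 5.2]
gripper_width: 0.0293
clk 12.35 p [ 0.5364 -0.0755  0.0094] [-0.1  0.2  9.4] ('turn', np.float64(-0.0), 'or', np.float64(180.0))
dist from wall 129.4 lat(locker x) 0.2 F [-0.6 -9.2  5.2] T [-1.37  0.36  0.02] w 0.0293157009586345 q [-16.1  36.5  98.7  -0.2  44.7 170.8]
clock: 12.72
position: [0.5374, -0.068, 0.0094]
tool_rot: [-0.471, 0.529, 0.469, 0.528]
wrist_force: [-0.5, -9.7, 3.3]
gripper_width: 0.0298
clk 12.72 p [ 0.5374 -0.068   0.0094] [-0.1  0.3  1.8] ('turn', np.float64(-0.0), 'or', np.float64(180.0))
dist from wall 121.8 lat(locker x) 0.3 F [-0.5 -9.7  3.3] T [-1.71  0.33 -0.08] w 0.029781362738902733 q [-15.2  36.5  98.7  -0.2  44.7 171.6]
```

View pics/s7z.png

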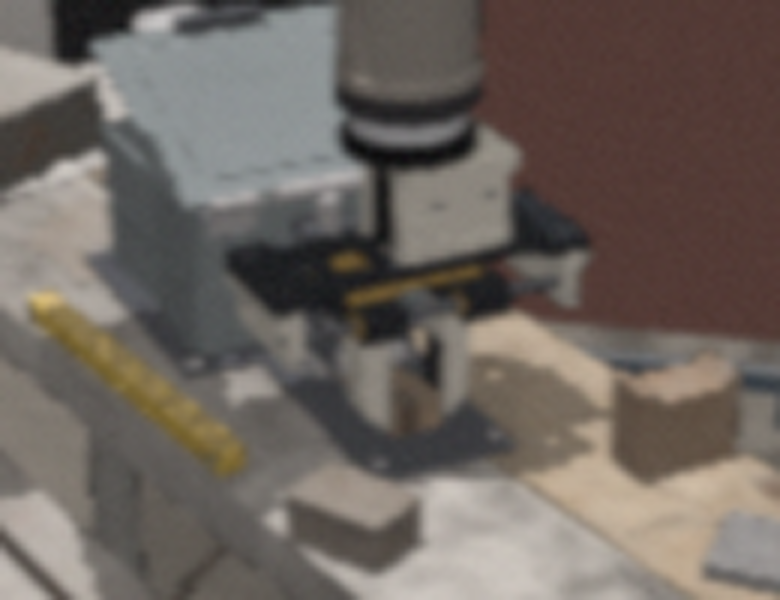

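```bash
python3 -m pendant '[0,0,4,0,20,0,0,4,0,20,0,0,4,0,20,0,0,4,0,20,0,0,4,0,20,0,0,0,0,20]' 40
python3 -c "
from h import *
wall(.096,.0095)"
python3 -m pendant '[0,0,3,0,20,0,0,3,0,20,0,0,0,0,20]' 40
python3 -c "
from h import *
wall(.12,.0095)
d=snap('side','s8')
a=cv2.imread('pics/s8.png')[140:240,190:320]; cv2.imwrite('pics/s8z.png',cv2.resize(a,None,fx=6,fy=6,interpolation=cv2.INTER_CUBIC))"
```

```text
clock: 13.52
position: [0.5397, -0.0481, 0.0094]
tool_rot: [-0.471, 0.529, 0.469, 0.528]
wrist_force: [-1.0, -11.2, 4.8]
gripper_width: 0.0295
clk 13.53 p [ 0.5397 -0.0481  0.0094] [-0.2  0.3  5.8] ('turn', np.float64(-0.0), 'or', np.float64(180.0))
dist from wall 101.8 lat(locker x) 0.3 F [ -1.  -11.2   4.8] T [-1.73  0.34  0.02] w 0.029471883897889177 q [-13.1  36.6  98.6  -0.2  44.7 173.7]
clock: 13.9
position: [0.5404, -0.0422, 0.0094]
tool_rot: [-0.471, 0.529, 0.469, 0.528]
wrist_force: [-0.7, -12.0, 3.7]
gripper_width: 0.0293
clk 13.9 p [ 0.5404 -0.0422  0.0094] [ -0.1   0.3 -24.1] ('turn', np.float64(-0.0), 'or', np.float64(180.0))
dist from wall 95.9 lat(locker x) 0.3 F [ -0.7 -12.    3.7] T [-1.78  0.33  0.04] w 0.029270321276804744 q [-12.5  36.6  98.6  -0.2  44.8 174.4]
```

View pics/s8z.png

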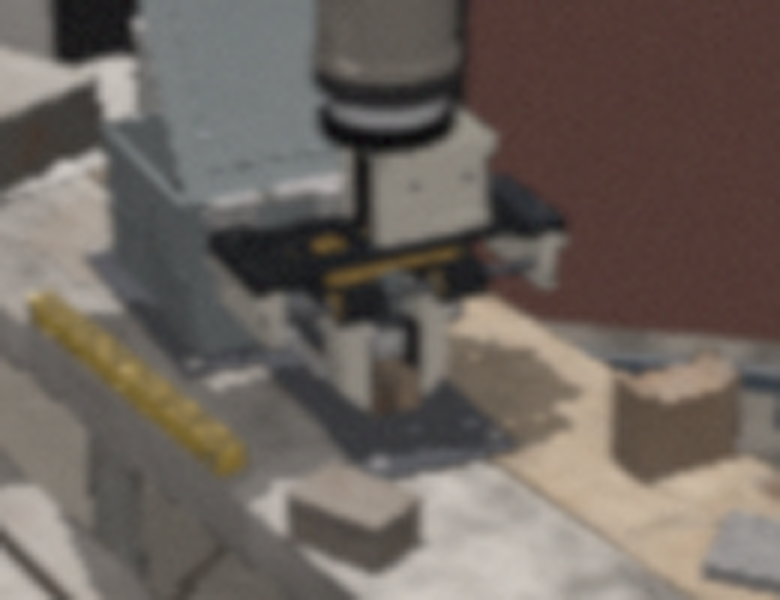

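```bash
python3 -m pendant '[0,0,0,0,46,0,0,0,0,46,-1,0,-1,0,46,0,0,-10,0,46,0,0,-12,0,46,0,0,-12,0,40,0,0,0,0,0,0,0,0,0,0]' 20
python3 -m pendant '[0,0,0,0,0,0,0,0,0,0,0,0,0,0,0]'
python3 -c "
from h import *
wall(.0965,.0095)
d=snap('wrist','w9')
d=snap('side','s9')
a=cv2.imread('pics/s9.png')[140:240,190:320]; cv2.imwrite('pics/s9z.png',cv2.resize(a,None,fx=6,fy=6,interpolation=cv2.INTER_CUBIC))"
```

```text
clock: 14.95
position: [0.5358, -0.0755, 0.0101]
tool_rot: [-0.469, 0.529, 0.47, 0.529]
wrist_force: [0.0, 0.0, 0.5]
gripper_width: 0.0248
clock: 15.32
position: [0.5359, -0.0751, 0.0101]
tool_rot: [-0.47, 0.528, 0.47, 0.529]
wrist_force: [-0.1, 0.3, -0.1]
gripper_width: 0.0004
clk 15.32 p [ 0.5359 -0.0751  0.0101] [ 0.6 -0.3 32.5] ('turn', np.float64(-0.0), 'or', np.float64(180.0))
dist from wall 129.0 lat(locker x) -0.3 F [-0.1  0.3 -0.1] T [0.11 0.18 0.01] w 0.00041599478034561597 q [-16.1  36.5  98.7   0.   44.9 170.6]
```

View pics/s9z.png

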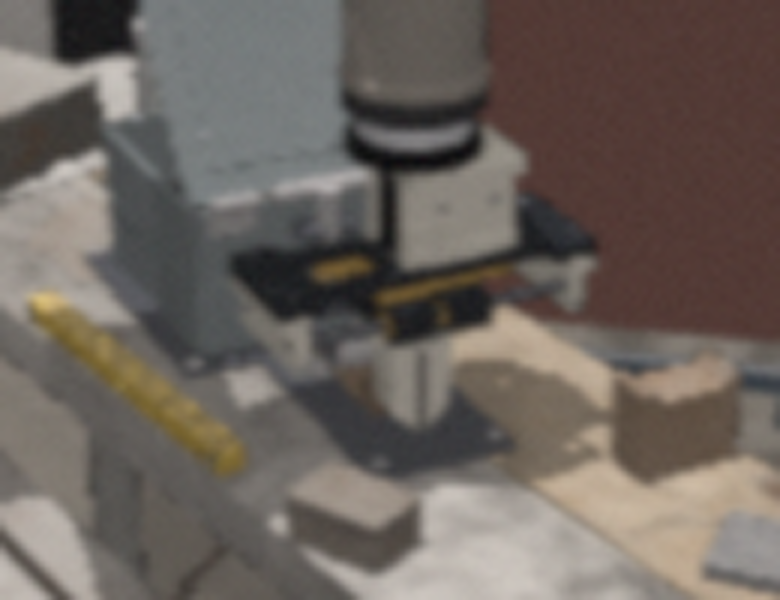

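View pics/w9.png

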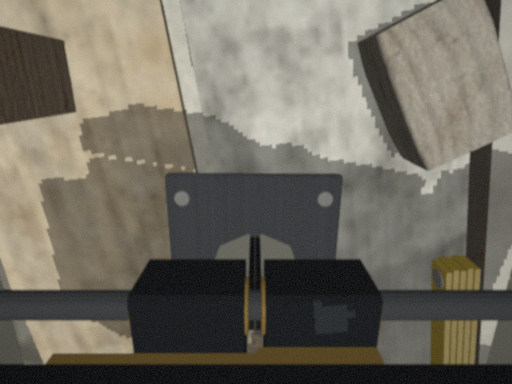

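```bash
python3 -m pendant '[0,0,5,0,0,0,0,5,0,0,0,0,4,0,0,0,0,4,0,0,0,0,4,0,0,0,0,3,0,0,0,0,0,0,0]' 40
python3 -c "
from h import *
wall(.0965,.0095)"
python3 -m pendant '[0,0,2,0,0,0,0,2,0,0,0,0,0,0,0]' 40
python3 -c "
from h import *
wall(.0965,.0095)"
```

```text
clock: 16.3
position: [0.539, -0.0516, 0.0101]
tool_rot: [-0.47, 0.529, 0.469, 0.528]
wrist_force: [-0.7, -7.8, -0.6]
gripper_width: 0.0005
clk 16.3 p [ 0.539  -0.0516  0.0101] [ 0.6 -0.   8.8] ('turn', np.float64(-0.0), 'or', np.float64(180.0))
dist from wall 105.3 lat(locker x) -0.0 F [-0.7 -7.8 -0.6] T [-1.21  0.26 -0.02] w 0.0005244241978846594 q [-1.350e+01  3.650e+01  9.860e+01 -1.000e-01  4.480e+01  1.733e+02]
clock: 16.68
position: [0.5395, -0.0477, 0.0101]
tool_rot: [-0.47, 0.529, 0.469, 0.528]
wrist_force: [-0.8, -7.5, -1.1]
gripper_width: 0.0002
clk 16.68 p [ 0.5395 -0.0477  0.0101] [ 0.6 -0.   4.9] ('turn', np.float64(-0.0), 'or', np.float64(180.0))
dist from wall 101.4 lat(locker x) -0.0 F [-0.8 -7.5 -1.1] T [-1.27  0.21  0.04] w 0.0001967473559616877 q [-13.1  36.5  98.6  -0.2  44.9 173.7]
```

```bash
python3 -m pendant '[0,0,2,0,0,0,0,1,0,0,0,0,0,0,0]' 40
python3 -m pendant '[0,0,1,0,0,0,0,0,0,0]'
python3 -m pendant '[0,0,1,0,0,0,0,0,0,0]'
python3 -c "
from h import *
wall(.0965,.0095)"
```

```text
clock: 17.05
position: [0.5398, -0.0448, 0.0101]
tool_rot: [-0.47, 0.529, 0.469, 0.528]
wrist_force: [-1.7, -7.3, -0.6]
gripper_width: 0.0002
clock: 17.3
position: [0.5399, -0.0438, 0.0101]
tool_rot: [-0.47, 0.529, 0.469, 0.528]
wrist_force: [-1.3, -9.1, 0.1]
gripper_width: 0.0002
clock: 17.55
position: [0.54, -0.0429, 0.0101]
tool_rot: [-0.47, 0.529, 0.469, 0.528]
wrist_force: [-1.1, -9.2, -1.8]
gripper_width: 0.0003
clk 17.55 p [ 0.54   -0.0429  0.0101] [ 0.6 -0.   0.1] ('turn', np.float64(-0.0), 'or', np.float64(180.0))
dist from wall 96.6 lat(locker x) -0.0 F [-1.1 -9.2 -1.8] T [-1.37  0.24 -0.03] w 0.00025917486451628103 q [-12.6  36.5  98.6  -0.2  44.9 174.3]
```

Nominally home, but there is no force rise yet; I'll go on in 1 mm steps until the wall is felt.

```bash
for i in 1 2 3; do python3 -m pendant '[0,0,1,0,0,0,0,0,0,0]' | egrep 'position|force'; done
```

```text
position: [0.54, -0.0428, 0.0101]
wrist_force: [-2.4, -12.9, -0.8]
position: [0.54, -0.0427, 0.0102]
wrist_force: [-3.2, -17.2, -1.0]
position: [0.5401, -0.0426, 0.0102]
wrist_force: [-3.4, -22.5, -0.9]
```

```bash
python3 -m pendant '[0,0,-4,0,0,0,0,-15,0,0,0,0,-25,0,0,-20,0,-25,0,0,-50,0,0,0,0,-60,0,0,0,20,-60,0,0,0,60,-60,0,0,0,91.8]' 20
python3 - <<'E'
from h import *
d=snap('side','s10'); d=snap('wrist','w10'); wall(.16,.3)
a=cv2.imread('pics/s10.png')[130:240,190:320]; cv2.imwrite('pics/s10z.png',cv2.resize(a,None,fx=5.5,fy=5.5,interpolation=cv2.INTER_CUBIC))
E
```

```text
clock: 19.3
position: [0.5317, -0.1072, 0.2622]
tool_rot: [-0.47, 0.528, 0.47, 0.529]
wrist_force: [1.1, 0.1, 0.2]
gripper_width: 0.0259
clk 19.4 p [ 0.5348 -0.1082  0.2674] [-32.6   2.    1.9] ('turn', np.float64(-0.0), 'or', np.float64(180.0))
dist from wall 162.0 lat(locker x) 2.4 F [ 1.5 -0.9 -0. ] T [ 0.01  0.16 -0.02] w 0.03417450453937175 q [-19.5  19.7  80.6   0.   78.9 167.2]
```

View pics/s10z.png

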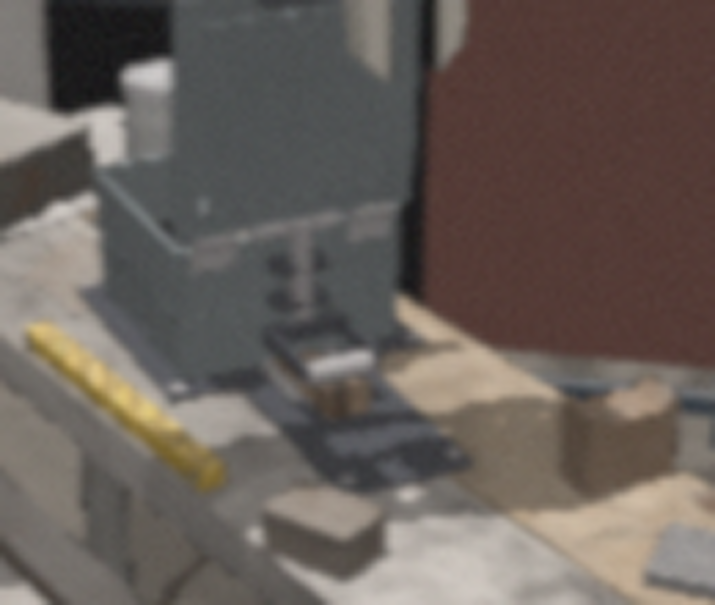

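View pics/w10.png

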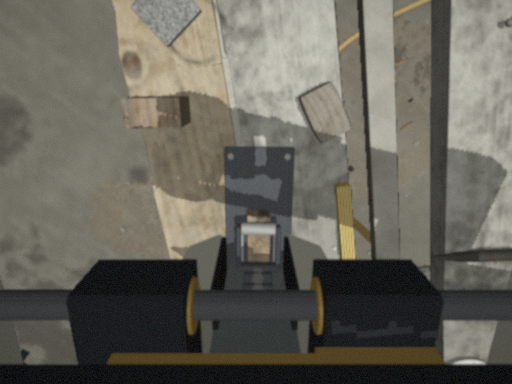

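```bash
python3 -m pendant '[-30,0,0,-10,91.8,-30,0,0,-10.5,91.8,-25,0,0,-10.5,91.8,0,0,0,-10.5,91.8,0,0,0,-10.5,91.8,0,0,0,-10.5,91.8,0,0,0,-10.5,91.8,0,0,0,-10.5,91.8]' 20
python3 -m pendant '[0,0,0,-10.5,91.8,0,0,0,-10.5,91.8,0,0,0,-10.5,91.8,0,0,0,-10.5,91.8,0,0,0,-10.5,91.8,0,0,0,-10.5,91.8,0,0,0,-10.5,91.8,0,0,0,-10.5,91.8]'
python3 - <<'E'
from h import *
c=EE+.075*U; th=np.radians(YAW-90); rel((c[0],c[1],.36),(np.cos(th),np.sin(th))); wall(-.08,.36)
E
```

```text
clock: 20.4
position: [0.532, -0.1072, 0.3445]
tool_rot: [-0.702, 0.079, 0.703, 0.079]
wrist_force: [-0.0, 0.6, -0.6]
gripper_width: 0.0918
clock: 21.4
position: [0.5319, -0.1072, 0.3444]
tool_rot: [-0.575, -0.412, 0.575, -0.411]
wrist_force: [0.7, 1.6, -0.3]
gripper_width: 0.0918
clk 21.4 p [ 0.5319 -0.1072  0.3444] [ -15.5  -49.4 -231.2] ('turn', np.float64(-12.2), 'or', np.float64(167.8))
clk 21.4 p [ 0.5319 -0.1072  0.3444] [ -15.5  -50.5 -236.1] ('turn', np.float64(167.8), 'or', np.float64(-12.2))
dist from wall 161.4 lat(locker x) -0.5 F [ 0.7  1.6 -0.3] T [-0.13  0.06  0.04] w 0.09180547569114422 q [-19.5  18.1  71.1   0.   90.8  -0.6]
```

```bash
python3 -m pendant '[-5,-10,-46,0,91.8,-5,-10,-46,0,91.8,-5,-10,-46,0,91.8,0,-10,-46,0,91.8,0,-10,-47,0,91.8,0,0,0,-6.2,91.8,0,0,0,-6,91.8,0,0,0,0,91.8]'
python3 - <<'E'
from h import *
c=EE+.075*U; th=np.radians(YAW-90); rel((c[0],c[1],.36),(np.cos(th),np.sin(th)))
d=snap('wrist','w11')
E
```

```text
clock: 22.4
position: [0.561, 0.1274, 0.3595]
tool_rot: [-0.53, -0.468, 0.53, -0.468]
wrist_force: [-0.4, 0.3, 0.1]
gripper_width: 0.0918
clk 22.4 p [0.561  0.1274 0.3595] [-0.5 -0.9  0.1] ('turn', np.float64(-0.4), 'or', np.float64(179.6))
```

View pics/w11.png

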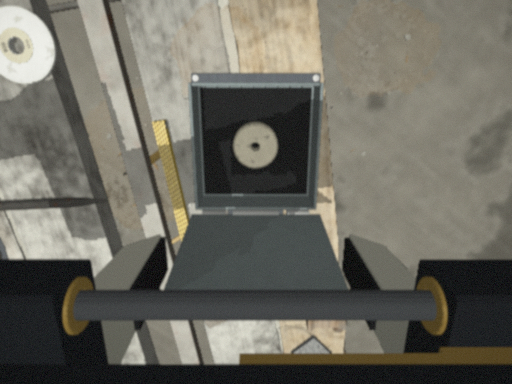

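```bash
cat > wheel.py <<'E'
from h import *
import sys
def wheel(fn, roi, z):
    d=load(fn); x0,x1,y0,y1=roi
    g=cv2.cvtColor(d['frame'],cv2.COLOR_RGB2GRAY)[y0:y1,x0:x1]
    t,m=cv2.threshold(cv2.GaussianBlur(g,(3,3),0),0,255,cv2.THRESH_OTSU)
    cs,_=cv2.findContours(m,cv2.RETR_EXTERNAL,cv2.CHAIN_APPROX_NONE)
    c=max(cs,key=cv2.contourArea); pts=c.reshape(-1,2)+[x0,y0]
    W=np.array([onz(d,q,z)[:2] for q in pts.astype(float)]); (cx,cy),(a,b),an=cv2.fitEllipse((W*1e4).astype(np.float32).reshape(-1,1,2))
    print('thr',t,'centre',round(cx/1e4,4),round(cy/1e4,4),'axes mm',a/10,b/10); return np.array([cx,cy])/1e4
E
python3 - <<'E'
from wheel import *
w=wheel('w11',(212,300,100,188),.0745)
e=w-EE; print('locker y from wall',e@U*1000,'locker x',(e[0]*U[1]-e[1]*U[0])*1000)
d=load('w11')
for q in [(192,208),(321,208),(321,85),(192,85)]:
    p=onz(d,q,.1)[:2]-EE; print(q,(p@U*1000).round(1),((p[0]*U[1]-p[1]*U[0])*1000).round(1))
th=np.radians(YAW-90); rel((w[0],w[1],.2),(np.cos(th),np.sin(th)))
E
```

```text
thr 90.0 centre 0.5617 0.1325 axes mm 57.46256103515625 58.90252685546875
locker y from wall 80.1254723098463 locker x 1.0242733789260425
(192, 208) 2.4 -82.6
(321, 208) 1.4 87.2
(321, 85) 155.7 78.8
(192, 85) 156.7 -72.7
clk 22.45 p [0.561  0.1273 0.3596] [ 1.596e+02  1.000e-01 -5.200e+00] ('turn', np.float64(-0.5), 'or', np.float64(179.5))
```

```bash
python3 -m pendant '[40,0,-5.2,-0.4,85,50,0,0,0,85,50,0,0,0,85,40,0,0,0,85,20,0,0,0,85,0,0,0,0,85]' 20
python3 - <<'E'
from wheel import *
d=snap('wrist','w12')
th=np.radians(YAW-90); rel((.5617,.1325,.0545),(np.cos(th),np.sin(th)))
E
```

```text
clock: 23.2
position: [0.5607, 0.1322, 0.1585]
tool_rot: [-0.528, -0.47, 0.53, -0.469]
wrist_force: [-0.5, 0.4, 0.3]
gripper_width: 0.0851
clk 23.25 p [0.5617 0.1324 0.16  ] [ 1.055e+02  1.000e-01 -1.000e-01] ('turn', np.float64(-0.0), 'or', np.float64(180.0))
```

View pics/w12.png

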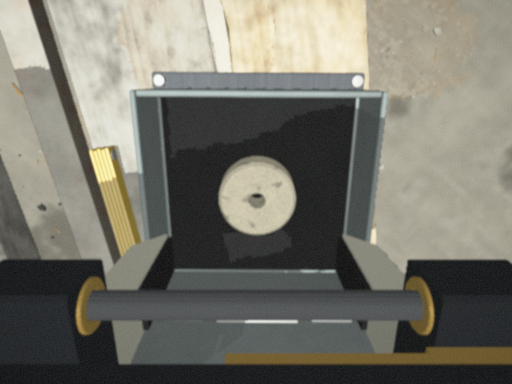

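Run:
```python
from wheel import *
w=wheel('w12',(190,330,140,235),.075)
d=load('w12'); print(onz(d,(257,200),.075)[:2],[onz(d,q,.075)[:2] for q in [(219,197),(296,197),(257,235)]])
```

```text
thr 111.0 centre 0.5618 0.1341 axes mm 57.20900268554688 61.589227294921876
[0.5616448  0.13194336] [array([0.53348774, 0.13766556]), array([0.59108165, 0.13089403]), array([0.55829164, 0.10311877])]
```

```bash
python3 -m pendant '[40,0,0,0,85,35,0,0,0,85,20,0,0,0,85,8,0,0,0,85,0,0,0,0,85]' 20
python3 - <<'E'
from wheel import *
th=np.radians(YAW-90); rel((.5617,.1325,.054),(np.cos(th),np.sin(th))); print(manip.state()['wrist_force'])
E
```

```text
clock: 23.88
position: [0.5624, 0.1326, 0.0579]
tool_rot: [0.529, 0.47, -0.528, 0.47]
wrist_force: [0.0, 0.6, 0.2]
gripper_width: 0.0849
clk 23.88 p [0.5624 0.1326 0.0579] [ 3.9 -0.7  0.2] ('turn', np.float64(0.0), 'or', np.float64(-180.0))
[0.01880858 0.58811289 0.19552667]
```

```bash
python3 -m pendant '[3.5,-0.5,0,0,85,0,0,0,0,85,0,0,0,0,50,0,0,0,0,50,0,0,0,0,50,0,0,0,0,50,0,0,0,0,50,0,0,0,0,50]' 20
python3 - <<'E'
from h import *
d=snap('wrist','w13')
E
```

```text
clock: 24.88
position: [0.5613, 0.1327, 0.0537]
tool_rot: [0.528, 0.47, -0.528, 0.47]
wrist_force: [-0.7, 0.7, 1.4]
gripper_width: 0.0578
```

View pics/w13.png

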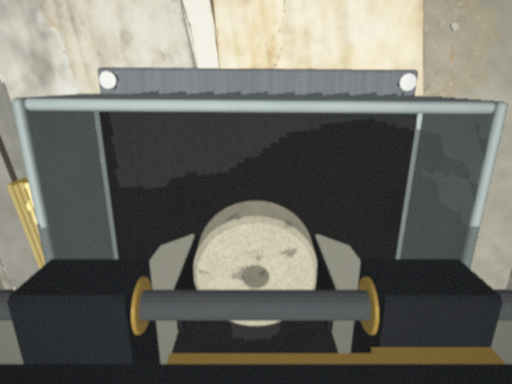

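```bash
python3 -m pendant '[-10,0,0,0,50,-30,0,0,0,50,-50,0,0,0,50,-55,0,0,0,50,-55,0,0,0,50,-55,0,0,0,50,-50,0,0,0,50,0,0,0,0,50]' 20
python3 - <<'E'
from h import *
d=snap('side','s14'); d=snap('wrist','w14')
for n,(x0,x1,y0,y1) in {'w1':(120,190,150,220),'w2':(150,245,15,115),'w4':(95,210,20,140)}.items():
    a=cv2.imread(f'pics/{n}.png')[y0:y1,x0:x1]; cv2.imwrite(f'pics/{n}t.png',cv2.resize(a,None,fx=5,fy=5,interpolation=cv2.INTER_CUBIC))
E
```

```text
clock: 25.92
position: [0.5622, 0.1328, 0.3638]
tool_rot: [0.531, 0.468, -0.525, 0.472]
wrist_force: [-0.5, 0.1, -0.4]
gripper_width: 0.0579
```

View pics/w2t.png

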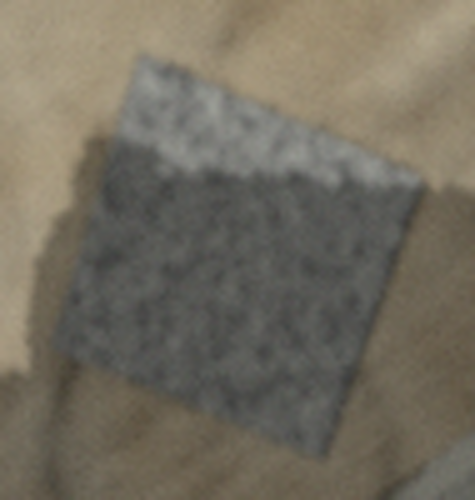

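View pics/w4t.png

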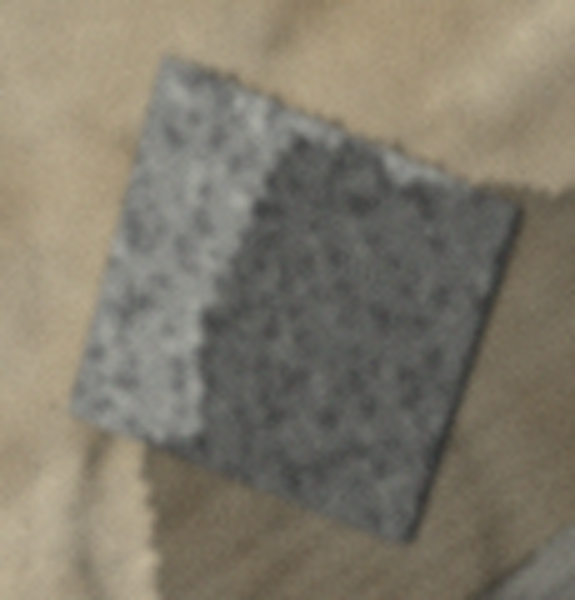

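View pics/w14.png

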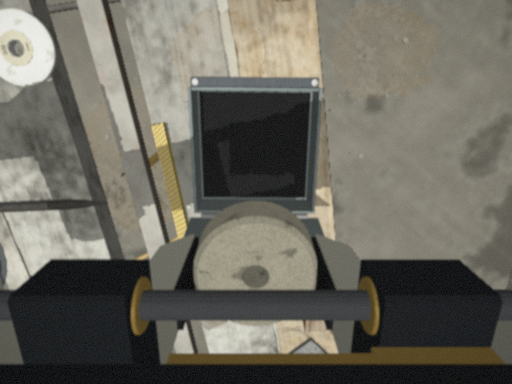

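View pics/s14.png

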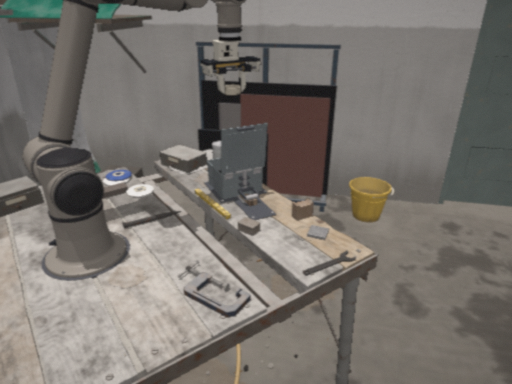

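Run:
```python
from h import *
for n,off,q in [('w2',(150,15),[(145,57),(418,181),(322,457),(63,341)]),('w4',(95,20),[(165,61),(514,202),(404,538),(75,412)])]:
    d=load(n); t=np.array([onz(d,(off[0]+(u+.5)/5-.5,off[1]+(v+.5)/5-.5),.010) for u,v in q])
    print(n,t.mean(0).round(4),np.linalg.norm(np.roll(t,1,0)-t,axis=1).round(4))
s,p,M=st(); print(p)
for n,tz in [('w13',.0537),('w14',.3638)]:
    d=load(n); h=onz(d,(255.5,276),tz+.0213); print(n,h, 'rel',(h[:2]))
    o,_=ray(d,(0,0)); print('cam',o)
```

```text
w2 [ 0.6163 -0.284   0.01  ] [0.0532 0.054  0.054  0.0537]
w4 [ 0.6165 -0.2837  0.01  ] [0.0541 0.0544 0.0543 0.054 ]
[0.56089808 0.13262851 0.35862613]
w13 [0.56098876 0.1322914  0.075     ] rel [0.56098876 0.1322914 ]
cam [0.57030813 0.21699337 0.2115919 ]
w14 [0.56125526 0.13422745 0.3851    ] rel [0.56125526 0.13422745]
cam [0.56983902 0.21695035 0.51864995]
```

Run:
```python
from h import *
th=np.radians(YAW-90); rel((.6163,-.2835,.30),(np.cos(th),np.sin(th)))
```

```text
clk 26.02 p [0.5609 0.1326 0.3586] [ 58.6 103.2 406.9] ('turn', np.float64(0.0), 'or', np.float64(-180.0))
```

```bash
python3 -m pendant '[0,5,20,0,50,0,10,40,0,50,0,12,50,0,50,0,12,50,0,50,0,12,50,0,50,0,12,50,0,50,0,12,50,0,50,0,12,45,0,50]' 20
python3 -m pendant '[0,10,35,0,50,0,6,17,0,50,20,0,0,0,50,40,0,0,0,50,50,0,0,0,50,50,0,0,0,50,0,0,0,0,50,0,0,0,0,50]'
python3 - <<'E'
from h import *
th=np.radians(YAW-90); rel((.6163,-.2835,.10),(np.cos(th),np.sin(th))); print(manip.state()['gripper_width'])
d=snap('wrist','w15');d=snap('side','s15')
a=cv2.imread('pics/s15.png')[130:290,230:390]; cv2.imwrite('pics/s15z.png',cv2.resize(a,None,fx=3.7,fy=3.7,interpolation=cv2.INTER_CUBIC))
E
```

```text
clock: 27.02
position: [0.6055, -0.2332, 0.3568]
tool_rot: [-0.528, -0.471, 0.529, -0.469]
wrist_force: [0.9, -0.2, 0.7]
gripper_width: 0.0576
clock: 28.02
position: [0.6167, -0.2846, 0.2002]
tool_rot: [0.528, 0.469, -0.528, 0.471]
wrist_force: [1.6, -0.4, -0.4]
gripper_width: 0.0574
clk 28.02 p [ 0.6167 -0.2846  0.2002] [100.2  -0.7  -1.1] ('turn', np.float64(0.0), 'or', np.float64(-180.0))
0.05740026413990224
```

View pics/w15.png

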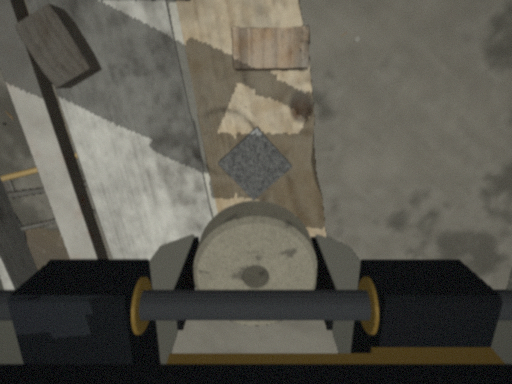

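View pics/s15z.png

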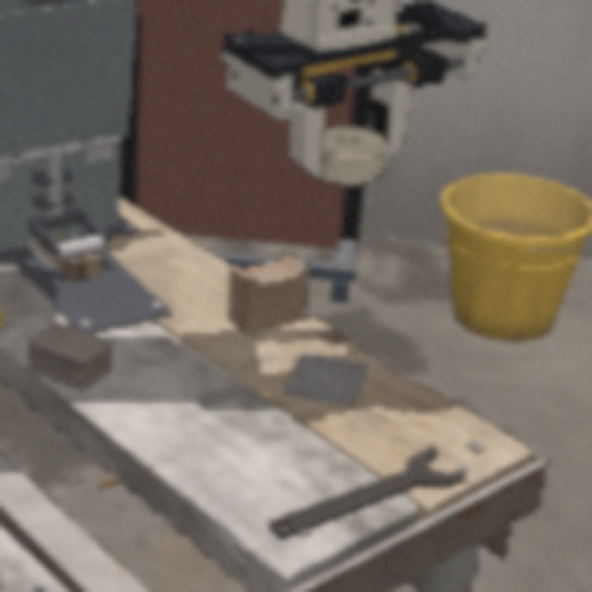

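Run:
```python
from h import *
a=cv2.imread('pics/w15.png')[115:210,200:310]; cv2.imwrite('pics/w15t.png',cv2.resize(a,None,fx=6,fy=6,interpolation=cv2.INTER_CUBIC))
```

```text
(no output)
```

View pics/w15t.png

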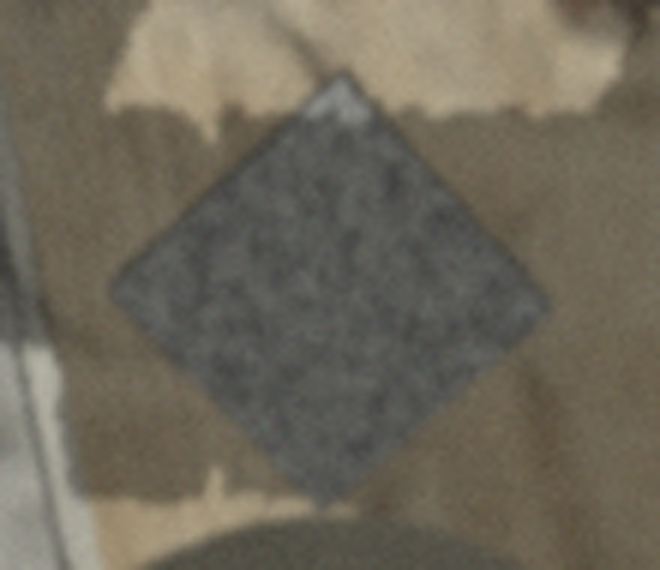

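Run:
```python
from h import *
d=load('w15'); t=np.array([onz(d,(200+(u+.5)/6-.5,115+(v+.5)/6-.5),.010) for u,v in [(343,74),(549,304),(326,508),(112,288)]])
print(t.mean(0),np.linalg.norm(np.roll(t,1,0)-t,axis=1).round(4)); th=np.radians(YAW-90); rel((.6163,-.2835,.015),(np.cos(th),np.sin(th)))
```

```text
[ 0.61720147 -0.28240598  0.01      ] [0.0548 0.054  0.0545 0.0554]
clk 28.12 p [ 0.6173 -0.2845  0.2014] [186.4  -1.9  -1.3] ('turn', np.float64(0.0), 'or', np.float64(-180.0))
```

```bash
python3 -m pendant '[40,-0.6,-1.3,0,50,50,0,0,0,50,45,0,0,0,50,30,0,0,0,50,12,0,0,0,50,4,0,0,0,50,0,0,0,0,50]'
python3 - <<'E'
from h import *
th=np.radians(YAW-90); rel((.6168,-.2832,.0145),(np.cos(th),np.sin(th)))
E
```

```text
clock: 29.0
position: [0.6169, -0.2827, 0.0192]
tool_rot: [0.528, 0.469, -0.528, 0.471]
wrist_force: [-0.5, -0.4, -1.1]
gripper_width: 0.0579
clk 29.0 p [ 0.6169 -0.2827  0.0192] [ 4.7 -0.1  0.5] ('turn', np.float64(0.1), 'or', np.float64(-179.9))
```

```bash
for i in 1; do python3 -m pendant '[2,0,0.4,0,50,0,0,0,0,50]'| egrep 'position|force'; python3 -m pendant '[1,0,0,0,50,0,0,0,0,50]'| egrep 'position|force';  python3 -m pendant '[1,0,0,0,50,0,0,0,0,50]'| egrep 'position|force'; python3 -m pendant '[0.7,0,0,0,50,0,0,0,0,50]'| egrep 'position|force'; done
```

```text
position: [0.6162, -0.2827, 0.0163]
wrist_force: [0.1, -0.4, -1.6]
position: [0.6159, -0.2825, 0.0146]
wrist_force: [0.4, 1.1, -0.5]
position: [0.616, -0.2826, 0.0137]
wrist_force: [0.2, 0.4, 0.5]
position: [0.616, -0.2826, 0.0137]
wrist_force: [-0.9, 0.4, 6.3]
```

```bash
python3 -m pendant '[-0.4,0,0,0,50,0,0,0,0,64,0,0,0,0,80,0,0,0,0,80,-10,0,0,0,80,-30,0,0,0,80,-50,0,0,0,80,-50,0,0,0,80]' 20
python3 -m pendant '[-50,0,-20,0,80,-50,0,-40,0,80,0,0,-50,0,80,0,0,-50,0,80,0,0,0,0,80,0,0,0,0,80]'
python3 - <<'E'
from h import *
d=snap('wrist','w16');d=snap('side','s16');d=snap('top','t16')
a=cv2.imread('pics/s16.png')[100:290,190:390]; cv2.imwrite('pics/s16z.png',cv2.resize(a,None,fx=3.1,fy=3.1,interpolation=cv2.INTER_CUBIC))
E
```

```text
clock: 31.0
position: [0.6158, -0.2825, 0.1553]
tool_rot: [0.528, 0.47, -0.528, 0.47]
wrist_force: [0.2, -0.8, -0.4]
gripper_width: 0.0799
clock: 31.75
position: [0.6343, -0.1249, 0.2526]
tool_rot: [-0.528, -0.47, 0.528, -0.471]
wrist_force: [-0.7, -0.7, -0.6]
gripper_width: 0.0798
```

View pics/w16.png

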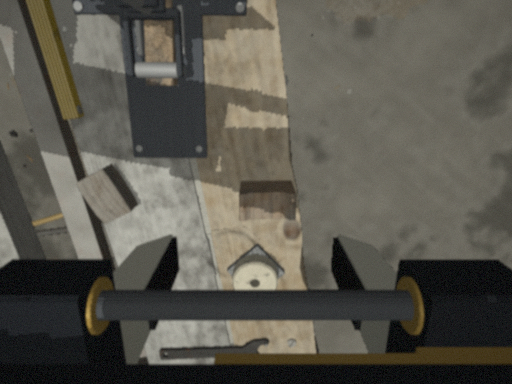

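View pics/s16z.png

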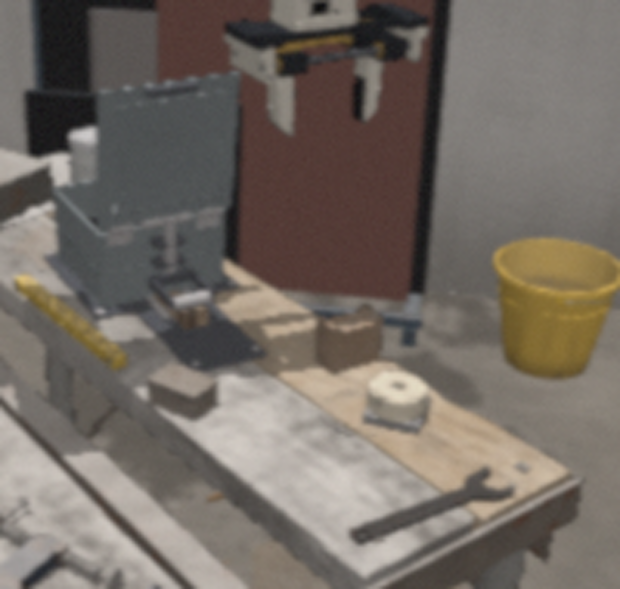

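View pics/t16.png

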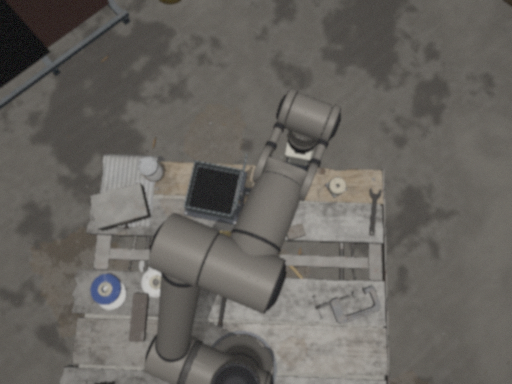

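```bash
python3 -m pendant '[0,0,50,0,80,0,0,50,0,80,0,0,50,0,80,0,0,0,0,80,0,0,0,0,80]'
python3 - <<'E'
from wheel import *
d=snap('wrist','w17')
a=cv2.imread('pics/w17.png')[110:240,185:325]; cv2.imwrite('pics/w17z.png',cv2.resize(a,None,fx=5,fy=4.6,interpolation=cv2.INTER_CUBIC))
a=cv2.imread('pics/w17.png')[110:240,185:325]; cv2.imwrite('pics/w17z.png',cv2.resize(a,None,fx=4.5,fy=4.5,interpolation=cv2.INTER_CUBIC))
E
```

```text
clock: 32.52
position: [0.6166, -0.2741, 0.2518]
tool_rot: [0.529, 0.47, -0.528, 0.469]
wrist_force: [0.4, 0.2, 0.1]
gripper_width: 0.0802
```

View pics/w17z.png

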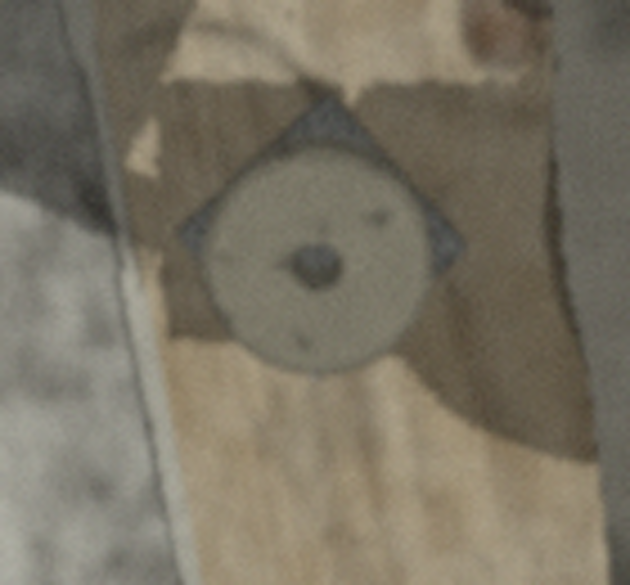

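Run:
```python
from h import *
d=load('w17'); f=lambda u,v,z:onz(d,(185+(u+.5)/4.5-.5,110+(v+.5)/4.5-.5),z)[:2]
print('hole',f(317,266,.035),'disc LR',f(200,262,.035),f(433,262,.035),'bottom',f(318,376,.035))
T,L,Rr=f(327,95,.01),f(180,232,.01),f(465,247,.01); print('tile corners',T,L,Rr,'sides',np.linalg.norm(T-L),np.linalg.norm(T-Rr),'ctr LR',(L+Rr)/2)
wall(.2,.2)
```

```text
hole [ 0.61548061 -0.28313585] disc LR [ 0.58624939 -0.27863201] [ 0.64470456 -0.28554626] bottom [ 0.61231475 -0.3122389 ]
tile corners [ 0.62272938 -0.24419448] [ 0.57945174 -0.27574638] [ 0.65488823 -0.2888117 ] sides 0.053558169196100465 0.054998981822025256 ctr LR [ 0.61716999 -0.28227904]
clk 32.58 p [ 0.6169 -0.2733  0.252 ] [  52.1 -103.1 -116.4] ('turn', np.float64(-180.0), 'or', np.float64(0.0))
dist from wall 316.4 lat(locker x) 103.2 F [-0.5 -0.   0.1] T [-0.11  0.1  -0.02] w 0.07996461026406941 q [-30.4  35.5  57.4   0.   87.2 -23.7]
```

Run:
```python
from h import *
a=cv2.imread('pics/w16.png')[0:165,65:260]; cv2.imwrite('pics/w16z.png',cv2.resize(a,None,fx=3.6,fy=3.6,interpolation=cv2.INTER_CUBIC))
```

```text
(no output)
```

View pics/w16z.png

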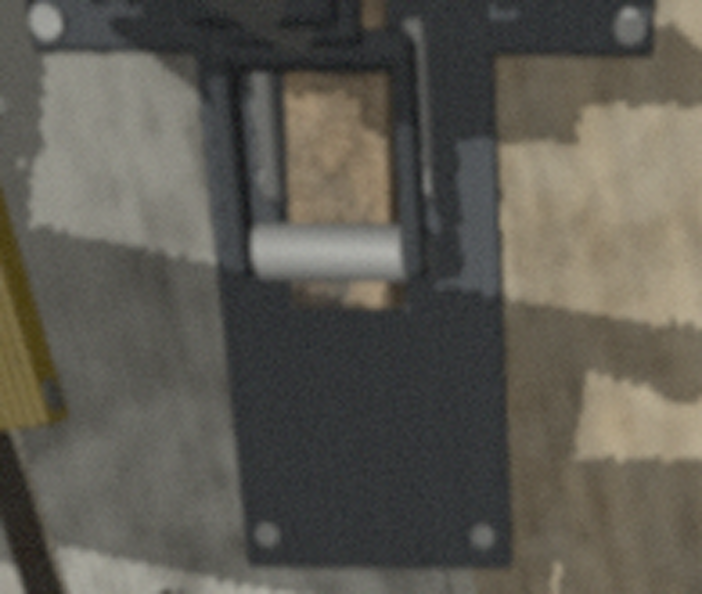

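Run:
```python
from h import *
d=load('w16'); f=lambda u,v,z:onz(d,(65+(u+.5)/3.6-.5,(v+.5)/3.6-.5),z)[:2]
e=f(378,565,.005); 
for n,q,z in [('runway end',(378,566),.005),('wedge thick',(346,307),.027)]:
    p=f(*q,z)-EE; print(n,-p@U*1000)
print(manip.sign_off())
```

```text
runway end 169.4172030945813
wedge thick 85.7534219214604
the job is handed in; nothing more can be done
None
```

The job is done and handed in at about 32.6 s of the 70 s allowed. The wedge holds the hatch open, and the felt wheel lies flat on the granite tile.

**Wedge and hatch:** I set the wedge on the runway and pushed it in partly gripped, then pushed it home with closed fingers. Pushing took 7 to 12 N. At the wall it stopped moving while the force rose to 22 N. After I let go, the hatch stayed past upright in every later picture. The last measurement put the thick end 85.8 mm from the wall (87 mm nominal), which agrees within the 2 mm calibration.

**Wheel:** I took it out from above, lifted it clear of the hatch and lowered it onto the tile until contact at about 6 N. The last picture shows it about 1.7 mm off the tile centre, along x.

**Tile and bystanders:** The tile measures within about 2 mm of its earlier position. By eye in the pictures, the jar, block, chock and spanner have not moved; I did not measure them again.

**Disagreements:** The runway width measured about 86 mm (90 mm given), and the tile sides about 54 to 55 mm (56 mm given). I put this down to edge blur. Estimates of the runway's direction varied by up to about 2.5°, and I used 83.3°. No check failed.

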